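# Reset the stop collar on a board jig

## Robot

A 6-joint arm with a two-finger parallel gripper is mounted at the origin on the work surface. World frame = base frame: x ahead of the robot, y to its left, z up, the work surface at z = 0. Lengths are in m, angles in rad, forces in N, time in s.
With the tool pointing down it reaches from about 0.25 to 0.8 m from the base axis. Payload 3.9 kg.
Tool frame: the origin (TCP) lies at the very end of the fingers, on their centre line; the grasp point (between the pads) lies 19 mm behind it; z points along the fingers, y is the line along which they close (so a half turn about z gives the same grasp; the last joint's range is limited). The gripper opens to 85 mm and grips with 20 to 120 N. Pads are 22 mm wide; open, the fingers measure 114 mm over their backs; the gripper's body (76 mm by 85 mm) begins 54 mm behind the grasp point. The pads swing forward as they close: fully open they stand 13 mm farther back than shut.
Start: joints at [1.339, 0.26, -0.138, 1.173, 0, 1.571], TCP at [0.121, 0.511, 0.231] pointing down, gripper open.
Joint ranges: [-2.78, 2.78], [-0.83, 1.72], [-1.28, 1.37], [-1.9, 2.12], [-1.57, 1.48], [-3.14, 3.14]. Speed limits (rad/s): [2.57, 2.57, 3.14, 3.14, 3.14, 3.14].

## Interface

Orientations are given as a unit quaternion [x, y, z, w].
In Python, from rig import move_ptp, move_linear, move_j, ungrasp, gripper_close, dwell, ik, observe, camera, PlanningError, hand_in gives the robot as it stands. Calls block until the motion is done:
- move_ptp(position, orientation): joint-space move of the TCP to a pose.
- move_linear(position, velocity=0.15, rotation=None, max_force=None): straight line of the TCP; rotation=None keeps the orientation; velocity is the mean speed in m/s. With max_force (N) it stops when the force on the tool has changed by that much, and returns True; else False.
- move_j(angles): joint-space move.
- ungrasp() and gripper_close(grip_force=None): open the fingers fully, or close them until they stop; grip_force is the grip in N (None keeps the last).
- dwell(seconds).
- ik(position, orientation): joint angles nearest the present ones, or None.
- observe(): the state.
- camera(name): name is "scene" or "side" or "wrist"; returns a dict with "img" (480x640x3 uint8, red, green, blue), "K" (3x3 intrinsics, pixels), "view" (4x4, takes a point from world to camera coordinates). Camera axes: x right, y up, looking along -z (the intrinsics and any distortion apply to the point x, -y, -z); pixel columns grow to the right and rows downward; lengths in m; the calibration is good to about 2 mm. A picture is of the moment at which its call begins. There is no depth.
A pose or a line that the arm cannot do raises PlanningError and nothing moves.
- hand_in(): hands the job in; it is judged then, once.
The state is a dict: "clock": time; "qpos": joint angles; "dq": joint speeds; "joint_torque": joint torques, N m; "eef_pos": TCP position; "tool_rot": TCP orientation; "force": force on the tool from outside, world axes, zero at the start; "moment": the same for the moment, N m; "gripper_width": opening from 0.0 (shut) to 1.0 (fully open); "grip_force": force on a finger pad.
Only numpy, scipy, OpenCV 4.12 (cv2) and the standard library are available. Lean on these libraries where they do the work, as an engineer would, in place of code of your own. Each camera call takes 0.05 s, during which the arm holds its last target. There are 200 camera calls.

## Task

Clamp the board lengthwise in the jig with the stop collar: loosen the collar's winged set screw until it is free, slide the collar along the rod so that its arm pushes the board against the sprung end pad and bears on it with a light pressure of about 8 newtons, tighten the screw fully again there and let go. Never drag the collar while its screw is still clamped, never press the board harder than 18 newtons, and do not disturb the other things on the bench.

Things in the scene. Friction and masses are not known exactly. Their poses are not given: they have to be found in the camera images.
- jig: plywood base board, 200 x 420 x 14, fixed to the bench, carrying a 16 mm steel rod and a trough beside it. Origin: centre of underside; its y runs along the rod towards the sprung end pad. Rod axis at x = -20, z = 58, between posts at y = -190 and 190 (76 high). Trough centred on x = 45, floor z = 14, side strips 10 high, 54 apart. A plain dark collar without wing, fixed at y = 130 to 144, is to be left
- pad_mid (a point): a fixed point of the jig, z = 29: the middle of the range (jig y = 131) in which the face of the black rubber end pad (44 wide, 26 high, at the trough's +y end) may stand. The pad itself is NOT measured: unpressed, its face is anywhere within 15 mm either side of this point along jig y. It gives on a spring, 5 N per mm, 10 mm of travel. Find it by feel
- board: the workpiece: a pale planed board, 50 x 150 x 28, lying loose in the trough with its long side (its y) along the rod, 8 to 49 mm short of the pad. Origin: centre of its underside. It slides with about 0.5 to 2 N
- collar: the stop collar on the rod: aluminium, 36 across, 24 long, with a flat arm reaching sideways (its +x) over the trough. Origin: on the rod's axis, middle of the collar; axes as the jig's. It starts with its arm 25 to 71 mm short of the board and slides along jig y, not turning, between y = -150 and 10: against about 1.5 to 2.5 N with the screw free, 25 to 37 N with it tight
- stop_face (a point): centre of the collar arm's flat face that meets the board: 65 mm to +x, 12 mm to +y and 22 mm below the collar's origin. The arm is 20 high and 14 thick
- screw_wing (a point): middle of the steel wing of the collar's set screw, 41 mm above the collar's origin, 99 above the bench. The wing is an upright blade 10 thick, 40 long, 26 high (13 above and below this point; its lower edge is 10 mm above the collar's round body). The point turns with it; the blade's thickness lies 0.3 rad anticlockwise (from above) of the point's x axis, its length 0.3 rad anticlockwise of its y axis
- screw (a joint): turn of the set screw in rad: 0 = fully tight (firm end stop), grows anticlockwise seen from above (loosening) to an end stop at 1.5; at 0 the wing point's axes are parallel to the jig's. The clamping falls off as it is loosened and is gone above 0.95. It takes 0.1 (loosening) to 0.35 N m (last of tightening) to turn and stays where it is left
- offcut: a dark wood offcut, 32 x 60 x 20, lying on the jig's base board, robot side. Bystander; origin: centre of its underside
- pencil: a carpenter's pencil, 8 x 132 x 8, lying on the jig's base board, robot side. Bystander; origin: centre of its underside
- mallet: a wooden mallet lying on the bench, head 80 x 140 x 60, handle 220 long towards its own -x. Bystander; origin: centre of its underside
- glue: a white bottle standing on the bench, 60 across, 150 high. Bystander; origin: centre of its underside
- square: a try square lying on the bench, stock 22 x 110 x 18, steel blade 150 long towards its own +x. Bystander; origin: centre of its underside
- sander: a cork sanding block, 65 x 105 x 30. Bystander; origin: centre of its underside
- puck: a turned wooden disc, 60 across, 40 high. Bystander; origin: centre of its underside
There are look-alikes about, which are no part of the job. Leave any turquoise look-alike of the board alone.

How it is judged:
By the outcome, as a careful person would: the job done as asked, in the order asked, and still so for the second after the job is handed in, with the robot touching nothing.
It also fails if it takes over 72 s, if anything falls off the work surface, if the arm or the gripper's body presses on something with over 40 N, if the wrist force passes 120 N, or if a joint passes its speed limit or range.

## Working session

There is one attempt and no reset: what is moved stays moved. The work goes in short steps, each a Python script; the robot and the scene stay as the last script left them, time stands still between calls to the robot, and variables do not carry over. Pictures are saved under pics/ and viewed, at most 10 in all, crops included, and the job is handed in when it is done.

```bash
ls; mkdir -p pics
python3 - <<'E'
from rig import *
import cv2,numpy as np
for n in ("scene","side"):
    c=camera(n); cv2.imwrite(f"pics/{n}0.png",c["img"][:,:,::-1]); np.savez(f"pics/{n}0.npz",**c)
    print(n,c.keys(),c["K"].tolist(),np.round(c["view"],4).tolist())
print(observe())
E
```

```text
pics
scene dict_keys(['img', 'K', 'view']) [[537.1875946630863, 0.0, 324.40228639491585], [0.0, 537.1875946630863, 231.35958561931997], [0.0, 0.0, 1.0]] [[-0.823, 0.568, 0.0127, 0.3851], [-0.4545, -0.6716, 0.5852, 0.1257], [0.3409, 0.4758, 0.8108, -1.4088], [0.0, 0.0, 0.0, 1.0]]
side dict_keys(['img', 'K', 'view']) [[433.1540598851481, 0.0, 325.0319909304319], [0.0, 433.1540598851481, 239.56534851025557], [0.0, 0.0, 1.0]] [[0.8898, -0.4564, 0.0021, -0.3964], [0.3224, 0.6319, 0.7048, -0.187], [-0.323, -0.6264, 0.7094, -1.1112], [0.0, 0.0, 0.0, 1.0]]
{'clock': 0.1, 'qpos': array([ 1.33902475e+00,  2.60626565e-01, -1.39257828e-01,  1.17270832e+00,
       -1.17837016e-05,  1.57081613e+00]), 'dq': array([-0.00067412,  0.00026434,  0.00215059,  0.00026426, -0.00062958,
       -0.00046106]), 'joint_torque': array([-9.72308735e-04, -4.06507695e+01,  2.54527313e+01,  1.00896024e-02,
       -7.04127751e-05,  2.19971401e-07]), 'eef_pos': array([0.12045369, 0.5103528 , 0.2305371 ]), 'tool_rot': array([ 1.15636364e-01,  9.93291208e-01, -8.92853127e-04, -9.79940850e-05]), 'force': array([ 0.15164643,  0.62540408, -0.31865881]), 'moment': array([ 0.01966894,  0.04116659, -0.01433151]), 'grip_force': 0.0, 'gripper_width': 1.001427332141193}
```

View pics/scene0.png

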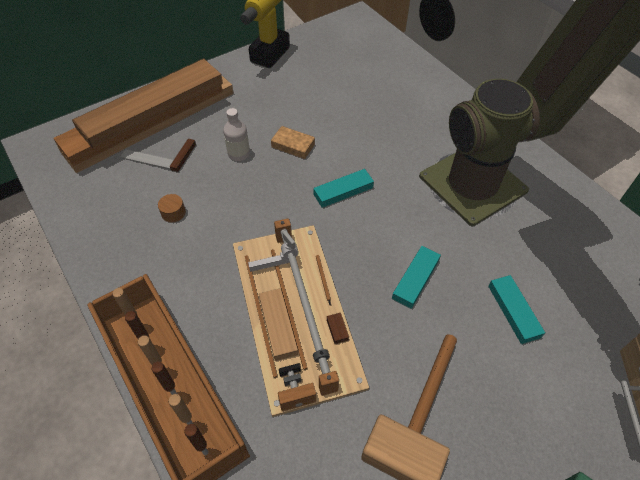

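View pics/side0.png

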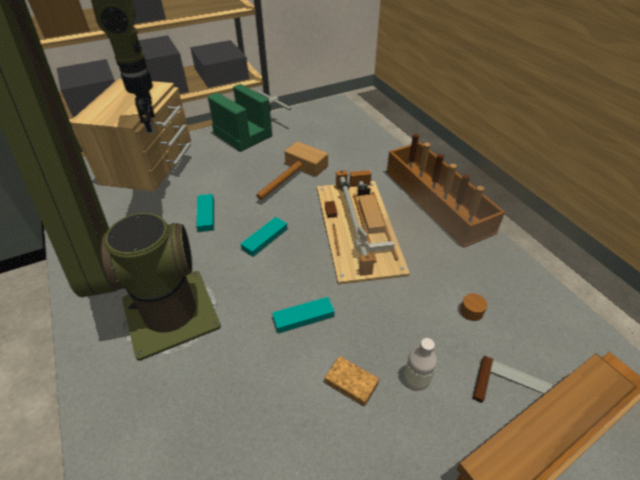

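The scene view shows the jig with its base corners at (313,227), (235,242), (367,385) and (273,409). The pad end is at the bottom, near (290,370), and the winged collar is near (288,245) with its arm at (265,264). The plain collar, a look-alike, is at (320,356). The pale board is at (277,322). The turquoise look-alikes at (344,187), (417,276) and (516,308) are not part of the job. Next I fit the jig pose.

```bash
cat > h.py <<'E'
import numpy as np,cv2
from scipy.optimize import least_squares
from scipy.spatial.transform import Rotation as R
def proj(c,P):
    P=np.atleast_2d(P); p=P@c["view"][:3,:3].T+c["view"][:3,3]
    p=p*[1,-1,-1]; q=p@c["K"].T; return q[:,:2]/q[:,2:]
def jw(j,P):  # jig mm -> world m
    P=np.atleast_2d(P)/1000.; c,s=np.cos(j[2]),np.sin(j[2])
    return np.c_[j[0]+c*P[:,0]-s*P[:,1], j[1]+s*P[:,0]+c*P[:,1], P[:,2]]
def overlay(c,sets,box,scale,name):
    x0,y0,x1,y1=box; im=cv2.resize(np.ascontiguousarray(c["img"][y0:y1,x0:x1,::-1]),None,fx=scale,fy=scale,interpolation=cv2.INTER_CUBIC)
    for P,col,closed in sets:
        q=((proj(c,P)-[x0,y0]+.5)*scale).astype(int); cv2.polylines(im,[q],closed,col,1)
    cv2.imwrite(name,im); print(im.shape)
E
python3 - <<'E'
from h import *
S=dict(np.load("pics/scene0.npz"));D=dict(np.load("pics/side0.npz"))
C=np.array([[-100,-210,14],[100,-210,14],[-100,210,14],[100,210,14]])
a=np.array([[313,227],[235,242],[367,385],[273,407]]);b=np.array([[342,279],[407,275],[318,186],[377,181]])
f=lambda j:np.r_[(proj(S,jw(j,C))-a).ravel(),(proj(D,jw(j,C))-b).ravel()]
best=min((least_squares(f,[.5,.3,t],loss="soft_l1") for t in np.arange(0,6.3,.7)),key=lambda r:r.cost)
print(best.x,np.round(best.fun,1)); np.save("jig.npy",best.x); j=best.x
sets=[(jw(j,C[[0,1,3,2]]),(0,0,255),True),(jw(j,[[-20,-190,58],[-20,190,58]]),(0,255,0),False)]
overlay(S,sets,(225,215,375,415),3,"pics/ov1.png")
E
```

```text
[ 0.58348712  0.04971348 -0.33429925] [ 0.6 -4.1 -2.8 -1.8  0.3  0.6 -3.9  5.1 -5.7  3.3  1.6 -0.5 -1.3 -0.
 -2.1  0. ]
(600, 450, 3)
```

View pics/ov1.png

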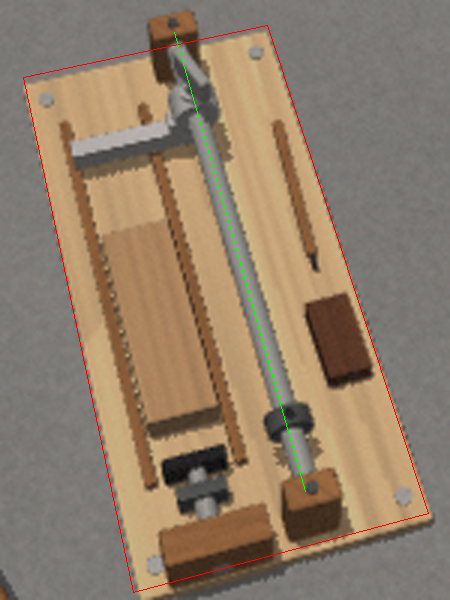

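The overlay fits to within a few mm. The winged collar is at overlay (190,105), its arm at (120,145), the board at (160,325), the pad at (195,465) and the plain collar at (290,418). Next I take a close look with the wrist camera from above.

```bash
cat >> h.py <<'E'
def tq(phi):
    a=(phi+np.pi/2)/2; return [np.cos(a),np.sin(a),0,0]
E
python3 - <<'E'
from rig import *
from h import *
j=np.load("jig.npy")
p=jw(j,[-20,-125,300])[0]; print(p)
move_ptp(p,tq(j[2])); dwell(.3)
c=camera("wrist"); np.savez("pics/w1.npz",**c)
s=camera("scene"); np.savez("pics/scene1.npz",**s)
C=np.array([[-100,-210,14],[100,-210,14],[100,210,14],[-100,210,14]])
overlay(c,[(jw(j,C),(0,0,255),True),(jw(j,[[-20,-190,58],[-20,190,58]]),(0,255,0),False)],(0,0,640,480),1.25,"pics/w1.png")
o=observe();print(o["clock"],o["eef_pos"],o["qpos"],o["force"],np.round(c["view"],3).tolist())
E
```

```text
[ 0.5235809  -0.06180443  0.3       ]
(600, 800, 3)
2.9917 [ 0.52359418 -0.06158166  0.29998483] [-1.17064516e-01  2.44972668e-01  1.95643278e-02  1.34543247e+00
 -1.80586768e-05  1.78757380e+00] [-0.08479311  0.26147773  0.05812056] [[0.945, -0.328, -0.0, -0.515], [0.317, 0.912, -0.262, -0.058], [0.086, 0.247, 0.965, -0.475], [0.0, 0.0, 0.0, 1.0]]
```

View pics/w1.png

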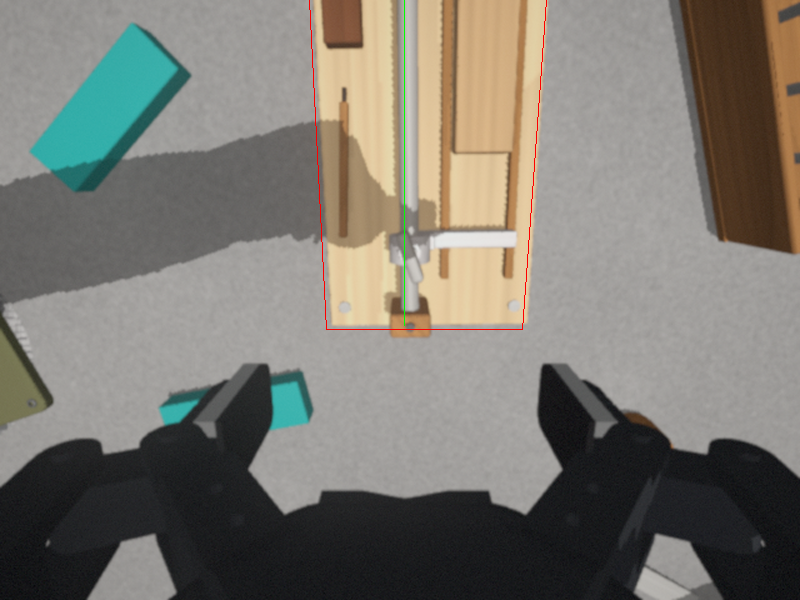

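The wrist view shows the collar at (411,247), its wing from about (408,232) to (417,280), the arm's front edge at y≈232 px, and the board's near end at y≈152 px. The green rod line is about 5 px left of the true rod. I'll refine using a crop.

```bash
cat >> h.py <<'E'
def ray(c,uv,z):  # pixel -> world at height z
    d=np.linalg.inv(c["K"])@[uv[0],uv[1],1]; d=d*[1,-1,-1]
    Rm=c["view"][:3,:3]; o=-Rm.T@c["view"][:3,3]; d=Rm.T@d
    return o+d*(z-o[2])/d[2]
def wj(j,w):
    d=np.array(w[:2])-j[:2]; c,s=np.cos(j[2]),np.sin(j[2])
    return np.array([c*d[0]+s*d[1],-s*d[0]+c*d[1],w[2]])*1000
def wing(cy,th=0,z=112,cx=-20):
    a=th+.3; u=np.array([np.cos(a),np.sin(a)]);v=np.array([-u[1],u[0]])
    return np.array([[*(np.array([cx,cy])+s*5*u+t*20*v),z] for s,t in ((-1,-1),(1,-1),(1,1),(-1,1))])
E
python3 - <<'E'
from h import *
j=np.load("jig.npy");c=dict(np.load("pics/w1.npz"))
C=np.array([[-100,-210,14],[100,-210,14],[100,210,14],[-100,210,14]])
# clicked (800 px picture): base corners near, rod line, trough/board
px=lambda u,v:(u/1.25,v/1.25)
for n,p,z in (("nl",px(330,327),.014),("nr",px(525,325),.014),("rodtop",px(410,130),.066),("post",px(410,326),.076),("armfront",px(475,231),.046),("board",px(485,152),.042)):
    print(n,np.round(wj(j,ray(c,p,z)),1))
t=jw(j,[3,1.5,0])[0]; j2=np.array([t[0],t[1],j[2]])
ya=wj(j2,ray(c,px(475,231),.046))[1]; cy=ya-12; print("collar y",cy)
np.save("jig2.npy",[*j2,cy])
arm=[[20,ya,46],[80,ya,46],[80,ya-14,46],[20,ya-14,46]]
overlay(c,[(jw(j2,C),(0,0,255),True),(jw(j2,[[-20,-190,66],[-20,190,66]]),(0,255,0),False),(jw(j2,wing(cy)),(255,0,0),True),(jw(j2,arm),(255,0,255),True)],(250,95,440,275),3.3,"pics/w1c.png")
E
```

```text
nl [ -95.8 -207.4   14. ]
nr [ 102.9 -205.3   14. ]
rodtop [-15.4 -23.3  66. ]
post [ -15. -185.   76.]
armfront [  43. -106.   46.]
board [ 49.4 -38.8  42. ]
collar y -119.54864437334896
(594, 627, 3)
```

View pics/w1c.png

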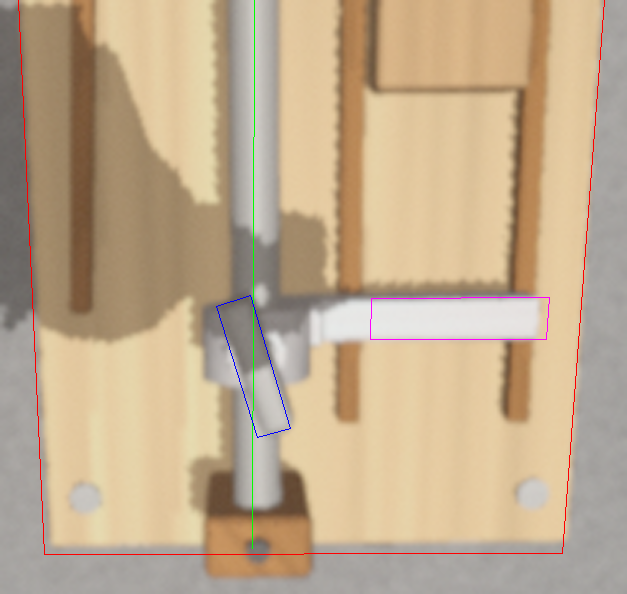

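The crop shows the model wing on the real wing at (255,365), and the arm front at y≈298. The base edge is a further ~2–3 mm towards +y, so I shift the jig. Then I move to a pre-grasp above the wing and look from there.

Run:
```python
from rig import *
from h import *
j=np.load("jig.npy");c=dict(np.load("pics/w1.npz"))
t=jw(j,[4.2,3.3,0])[0]; j=np.array([t[0],t[1],j[2]]); cy=wj(j,ray(c,(475/1.25,231/1.25),.046))[1]-12
np.save("jig2.npy",[*j,cy]); print(j,cy, "board end",wj(j,ray(c,(485/1.25,152/1.25),.042)))
p=jw(j,[-20,cy,135])[0]; print(p)
move_ptp(p,tq(j[2]+.3)); dwell(.4)
c=camera("wrist"); np.savez("pics/w2.npz",**c)
overlay(c,[(jw(j,wing(cy)),(255,0,0),True),(jw(j,[[-20,-190,66],[-20,190,66]]),(0,255,0),False)],(0,0,640,480),1.25,"pics/w2.png")
o=observe();print(o["clock"],o["eef_pos"],o["qpos"],o["force"])
for z in (112,99): print(proj(c,jw(j,[-20,cy,z]))*1.25)
```

```text
[ 0.58853737  0.05145275 -0.33429925] -121.34864437334896 board end [ 45.24547846 -42.14064018  42.        ]
[ 0.52982918 -0.05661595  0.135     ]
(600, 800, 3)
4.1417 [ 0.5302133  -0.05669373  0.13561603] [-1.06520178e-01  3.31935767e-01 -2.95640680e-01  9.42069752e-01
 -2.26207028e-06  1.49871223e+00] [-0.20615882 -0.18521784 -0.5338678 ]
[[401.75140975 345.69908159]]
[[401.89829895 334.52471596]]
```

View pics/w2.png

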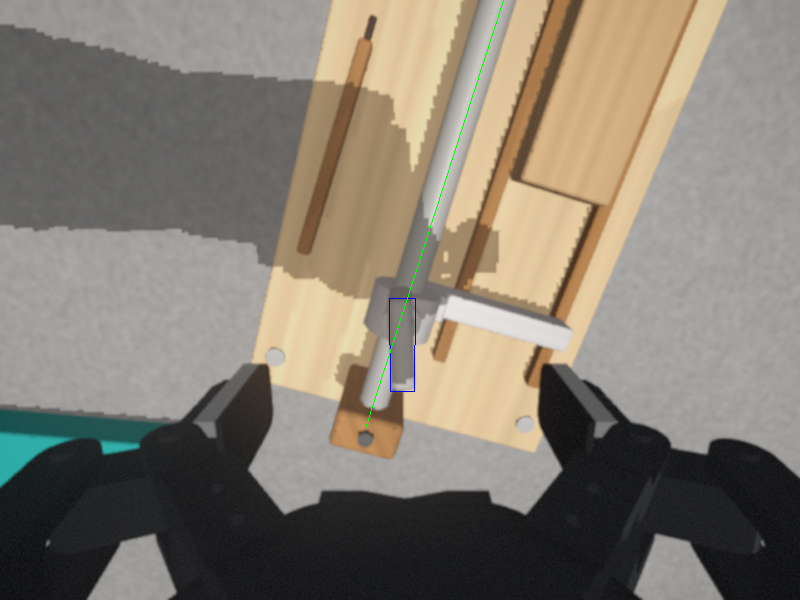

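The blade sits in the box, at (402,345), with the finger midpoint at about x=405, so there's roughly a 1 mm lateral offset. The rod yaw looks slightly off, so I compute it from the base edges at (537,452)→(728,0) and (252,382)→(333,0).

Run:
```python
from h import *
j=np.load("jig2.npy");c=dict(np.load("pics/w2.npz"))
g=lambda u,v,z:ray(c,(u/1.25,v/1.25),z)[:2]
for n,a,b,z in (("R",(537,452),(728,0),.014),("L",(252,382),(333,0),.014),("near",(252,382),(537,452),.014),("rod",(376,400),(493,0),.066)):
    d=g(*b,z)-g(*a,z); print(n,np.arctan2(-d[0],d[1]) if n!="near" else np.arctan2(d[1],d[0]),np.hypot(*d))
t=np.array([.5302,-.0567]); 
for z in (.1356,.112,.099): print("tcp",z,proj(c,[*t,z])*1.25)
# same on w1: rod edge line
c=dict(np.load("pics/w1.npz")); g=lambda u,v,z:ray(c,(250+u/3.3,95+v/3.3),z)[:2]
for n,a,b,z in (("rod",(258,490),(255,50),.066),("L",(45,545),(19,0),.014),("R",(563,545),(605,0),.014)):
    d=g(*b,z)-g(*a,z); print(n,np.arctan2(-d[0],d[1]))
```

```text
R -0.31880860860103827 0.28239437481080476
L -0.31205172693960853 0.22719991815021373
near -0.3049018097849787 0.19711415872586194
rod -0.30970921119045736 0.1934320430832829
tcp 0.1356 [[402.4904122  370.77245546]]
tcp 0.112 [[402.68148944 345.86358363]]
tcp 0.099 [[402.76728288 334.67953182]]
rod -0.32474798193543825
L -0.3336372856514995
R -0.3362377241894698
```

Run:
```python
from rig import *
from h import *
j=np.load("jig2.npy"); j[2]=-.316; np.save("jig2.npy",j)
def st(n):
    o=observe(); print(n,round(o["clock"],2),np.round(o["eef_pos"],4),"F",np.round(o["force"],2),"M",np.round(o["moment"],2),"w",round(o["gripper_width"],3),"g",round(o["grip_force"],1)); return o
x,y=.5298-.001,-.0566
print(move_linear([x,y,.135],.05,rotation=tq(j[2]+.3)))
print(move_linear([x,y,.0835],.08,max_force=8)); dwell(.2); st("down")
gripper_close(20); dwell(.3); st("closed")
c=camera("wrist"); np.savez("pics/w3.npz",**c); cv2.imwrite("pics/w3.png",c["img"][150:400,200:450,::-1])
```

```text
False
False
down 5.38 [ 0.5293 -0.0566  0.0841] F [-0.22 -0.03  0.17] M [-0.02 -0.02 -0.03] w 1.001 g 0.0
closed 6.35 [ 0.529  -0.0566  0.0836] F [ 0.49 -0.43  0.24] M [-0.06 -0.13  0.01] w 0.12 g 19.5
```

View pics/w3.png

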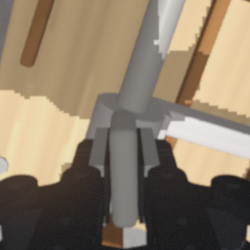

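The grip is centred on the blade, at (123,170) in the crop, and the forces are near zero. Next I loosen it in steps while watching the force.

```bash
cat >> h.py <<'E'
def st(n):
    from rig import observe
    o=observe(); a=R.from_quat(o["tool_rot"]).as_matrix()[:,1]
    print(n,round(o["clock"],2),np.round(o["eef_pos"],4),"phi",round(np.arctan2(a[1],a[0]),3),"F",np.round(o["force"],2),"M",np.round(o["moment"],2),"w",round(o["gripper_width"],3)); return o
E
python3 - <<'E'
from rig import *
from h import *
j=np.load("jig2.npy")
gripper_close(60); dwell(.2); st("g60")
p=[.5288,-.0566,.0835]
for th in (.15,.35,.6,.9,1.2):
    move_linear(p,.15,rotation=tq(j[2]+.3+th)); st(th)
dwell(.2); st("end")
E
```

```text
g60 6.82 [ 0.529  -0.0566  0.0837] phi -0.016 F [0.27 1.07 1.92] M [-0.05 -0.12  0.3 ] w 0.106
0.15 7.12 [ 0.5289 -0.0566  0.0836] phi 0.132 F [0.6  0.05 2.01] M [ 0.03 -0.08  0.29] w 0.104
0.35 7.47 [ 0.5288 -0.0566  0.0836] phi 0.33 F [ 0.01 -0.28  2.56] M [-0.07 -0.03  0.25] w 0.102
0.6 7.87 [ 0.5287 -0.0567  0.0835] phi 0.58 F [-0.68  0.14  3.83] M [-0.08  0.07  0.18] w 0.105
0.9 8.32 [ 0.5285 -0.0568  0.0835] phi 0.881 F [-1.27 -0.67  4.99] M [-0.2   0.19  0.14] w 0.106
1.2 8.77 [ 0.5286 -0.0567  0.0835] phi 1.181 F [-1.39 -0.97  4.28] M [-0.24  0.27  0.25] w 0.102
end 8.97 [ 0.5286 -0.0566  0.0835] phi 1.183 F [-2.   -1.49  4.57] M [-0.25  0.32  0.07] w 0.103
```

Run:
```python
from rig import *
from h import *
j=np.load("jig2.npy"); d=np.array([-np.sin(j[2]),np.cos(j[2]),0]); l=np.array([d[1],-d[0],0])
p0=np.array([.5286,-.0566,.0835]); np.save("p0.npy",p0)
for s in (2,5,15,30,45,55):
    hit=move_linear(p0+d*s/1000,.03,max_force=6); o=st((s,hit)); 
    print("   along",round(o["force"]@d,2),"lat",round(o["force"]@l,2),"s_act",round((o["eef_pos"]-p0)@d*1000,2),"lat_act",round((o["eef_pos"]-p0)@l*1000,2))
    if hit: break
```

```text
(2, False) 9.22 [ 0.5293 -0.0544  0.0835] phi 1.184 F [-1.36 -0.42  4.36] M [-0.09  0.25  0.07] w 0.106
   along -0.82 lat -1.17 s_act 2.34 lat_act 0.02
(5, False) 9.47 [ 0.5303 -0.0513  0.0835] phi 1.184 F [-0.71 -0.1   4.12] M [0.05 0.14 0.02] w 0.108
   along -0.32 lat -0.64 s_act 5.54 lat_act 0.01
(15, False) 9.95 [ 0.5336 -0.0416  0.0835] phi 1.185 F [-1.25  0.57  3.42] M [0.27 0.09 0.02] w 0.107
   along 0.15 lat -1.36 s_act 15.84 lat_act 0.09
(30, False) 10.6 [ 0.5383 -0.0275  0.0835] phi 1.184 F [-0.33  0.72  2.83] M [ 0.18 -0.1   0.04] w 0.107
   along 0.58 lat -0.53 s_act 30.72 lat_act 0.2
(45, False) 11.25 [ 0.5431 -0.0132  0.0835] phi 1.184 F [2.52 0.89 0.93] M [ 0.09 -0.29  0.02] w 0.104
   along 1.63 lat 2.12 s_act 45.76 lat_act 0.27
(55, False) 11.73 [ 0.5462 -0.0038  0.0835] phi 1.184 F [ 1.59 -0.46  1.19] M [ 0.03 -0.57  0.03] w 0.106
   along 0.05 lat 1.66 s_act 55.65 lat_act 0.31
```

```bash
cat >> h.py <<'E'
j2=np.load("jig2.npy"); d=np.array([-np.sin(j2[2]),np.cos(j2[2]),0]); l=np.array([d[1],-d[0],0])
def avg(n,p0,k=6):
    from rig import observe,dwell
    f=[];q=[]
    for _ in range(k):
        dwell(.03); o=observe(); f.append(o["force"]); q.append(o["eef_pos"])
    f=np.array(f); m=f.mean(0); q=np.mean(q,0)-p0
    print(n,"t",round(o["clock"],2),"s",round(q@d*1000,2),"along",round(m@d,2),"+-",round((f@d).std(),2),"lat",round(m@l,2),"z",round(m[2],2)); return m@d,q@d*1000
E
python3 - <<'E'
from rig import *
from h import *
p0=np.load("p0.npy")
a0,_=avg(55,p0)
for s in list(np.arange(57.5,108,2.5)):
    hit=move_linear(p0+d*s/1000,.03,max_force=5); a,_=avg((s,hit),p0,4)
    if a<a0-5.5: break
E
```

```text
55 t 11.93 s 55.62 along 1.28 +- 0.28 lat 2.88 z 0.68
(np.float64(57.5), False) t 12.32 s 57.37 along -0.94 +- 0.5 lat 3.97 z 0.47
(np.float64(60.0), False) t 12.7 s 60.08 along -0.72 +- 0.19 lat 4.1 z -0.36
(np.float64(62.5), False) t 13.08 s 62.65 along -0.74 +- 0.48 lat 5.15 z -0.33
(np.float64(65.0), False) t 13.47 s 65.11 along -0.38 +- 0.63 lat 5.48 z -0.57
(np.float64(67.5), False) t 13.85 s 67.45 along -0.55 +- 0.21 lat 5.05 z -0.4
(np.float64(70.0), False) t 14.23 s 69.74 along -1.67 +- 0.36 lat 5.31 z -0.28
(np.float64(72.5), False) t 14.62 s 72.21 along -1.4 +- 0.23 lat 5.27 z -0.55
(np.float64(75.0), False) t 15.0 s 74.69 along -1.55 +- 0.74 lat 4.89 z -0.54
(np.float64(77.5), False) t 15.38 s 77.19 along -1.75 +- 0.54 lat 5.25 z -0.07
(np.float64(80.0), False) t 15.77 s 79.69 along -1.31 +- 0.33 lat 5.45 z -0.1
(np.float64(82.5), False) t 16.15 s 82.19 along -1.78 +- 0.38 lat 5.1 z -0.17
(np.float64(85.0), False) t 16.53 s 84.68 along -1.61 +- 0.5 lat 5.56 z -0.21
(np.float64(87.5), False) t 16.92 s 87.16 along -1.81 +- 0.57 lat 5.29 z -0.4
(np.float64(90.0), False) t 17.3 s 89.67 along -1.61 +- 0.29 lat 5.99 z -0.1
(np.float64(92.5), False) t 17.68 s 92.15 along -1.27 +- 0.16 lat 5.54 z -0.35
(np.float64(95.0), False) t 18.07 s 94.16 along -3.02 +- 0.49 lat 5.86 z 0.28
(np.float64(97.5), False) t 18.45 s 95.09 along -6.58 +- 0.29 lat 5.94 z 0.93
```

The pad was met at s≈94. The collar-only level is ≈ -0.6 and collar plus board ≈ -1.6, so the arm is now pressing with about 6 N. Next I relieve the side load and bring it up to about 8 N.

Run:
```python
from rig import *
from h import *
p0=np.load("p0.npy")
avg("now",p0,5)
move_linear(p0+d*.0975+l*.001,.02); avg("lat1",p0,6)
move_linear(p0+d*.0985+l*.002,.02); avg("98.5",p0,8)
```

```text
now t 18.62 s 95.09 along -6.76 +- 0.62 lat 6.53 z 1.44
lat1 t 19.07 s 95.08 along -6.61 +- 0.55 lat 4.09 z 3.09
98.5 t 19.58 s 95.13 along -8.83 +- 0.56 lat 2.21 z 5.5
```

Run:
```python
from rig import *
from h import *
p0=np.load("p0.npy")
dwell(.3); avg("98.5",p0,10)
move_linear(p0+d*.099+l*.002,.02); dwell(.2); avg("99.0",p0,10); st("")
c=camera("wrist"); cv2.imwrite("pics/w4.png",c["img"][:,:,::-1])
```

```text
98.5 t 20.22 s 95.13 along -8.91 +- 0.39 lat 1.7 z 5.69
99.0 t 21.0 s 95.15 along -9.89 +- 0.51 lat 2.03 z 5.6
 21.0 [0.5587 0.0337 0.0835] phi 1.182 F [-0.86 -9.39  5.47] M [-1.9   0.07  0.12] w 0.106
```

View pics/w4.png

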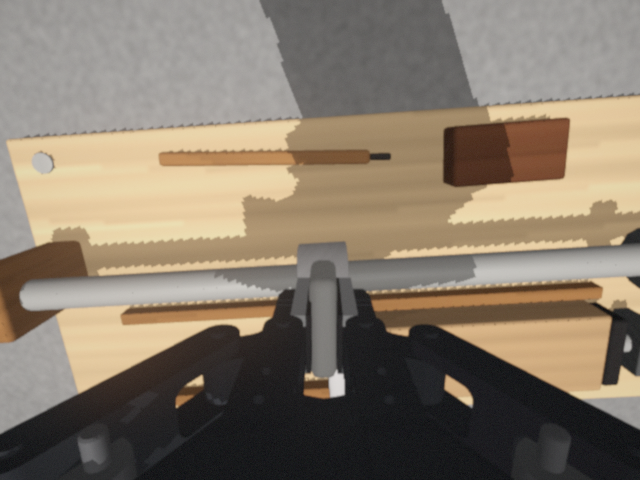

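In the view the fingers still hold the wing, and the board's far end touches the black pad at about (605,345). The pencil and offcut are undisturbed. The reading suggests stiction, so I press on in small steps until it creeps.

Run:
```python
from rig import *
from h import *
p0=np.load("p0.npy")
for s in (99.6,100.2,100.8):
    move_linear(p0+d*s/1000+l*.002,.02); a,q=avg(s,p0,10)
    if q>95.35 or a<-13: break
```

```text
99.6 t 21.63 s 95.28 along -11.03 +- 0.51 lat 2.1 z 6.11
100.2 t 22.22 s 95.49 along -12.13 +- 0.43 lat 2.44 z 6.42
```

It's now sliding at about 5 N/mm. I back off gently to measure the friction band, which gives the true pad force.

Run:
```python
from rig import *
from h import *
p0=np.load("p0.npy")
for s in np.arange(99.2,94,-.8):
    move_linear(p0+d*s/1000+l*.002,.02); a,q=avg(round(s,1),p0,8)
    if q<95.1: break
```

```text
99.2 t 22.73 s 95.42 along -9.79 +- 0.43 lat 2.05 z 5.78
98.4 t 23.25 s 95.36 along -7.77 +- 0.46 lat 1.69 z 5.3
97.6 t 23.77 s 95.15 along -6.58 +- 0.36 lat 1.79 z 4.94
96.8 t 24.28 s 94.85 along -5.36 +- 0.28 lat 1.47 z 4.27
```

Pad force ≈ 8.5 N at s=95.15, with friction of about ±1.9 N. I set s≈94.95 from the pushing side (about 8 N on the board), then tighten.

Run:
```python
from rig import *
from h import *
p0=np.load("p0.npy"); a0=j2[2]+.3
move_linear(p0+d*.0979+l*.002,.02); a,q=avg(97.9,p0,6)
s=97.9+max(0,(-(-9.3)+a)/2.2); s=min(s,98.9); p=p0+d*s/1000+l*.002
move_linear(p,.02); avg(round(s,2),p0,8)
for th in (1.0,.8,.6,.4,.2,.05):
    move_linear(p,.15,rotation=tq(a0+th)); avg(th,p0,3)
o=st("")
```

```text
97.9 t 24.73 s 94.91 along -7.86 +- 0.76 lat 2.28 z 5.1
98.55 t 25.25 s 94.96 along -9.51 +- 0.4 lat 2.08 z 5.68
1.0 t 25.7 s 95.09 along -8.81 +- 0.57 lat 1.48 z 4.9
0.8 t 26.15 s 95.21 along -8.68 +- 0.46 lat 2.43 z 4.87
0.6 t 26.6 s 95.31 along -8.46 +- 0.36 lat 2.37 z 4.9
0.4 t 27.05 s 95.42 along -8.07 +- 0.17 lat 2.41 z 4.81
0.2 t 27.5 s 95.49 along -7.55 +- 0.42 lat 2.38 z 4.96
0.05 t 27.9 s 95.52 along -7.54 +- 0.4 lat 2.83 z 5.07
 27.9 [0.5592 0.0339 0.0836] phi 0.032 F [ 0.15 -8.53  5.2 ] M [-1.6  -0.05 -0.13] w 0.11
```

Run:
```python
from rig import *
from h import *
p0=np.load("p0.npy"); a0=j2[2]+.3; p=p0+d*.09855+l*.002
for th in (0,-.05,-.1,-.15):
    move_linear(p,.15,rotation=tq(a0+th)); dwell(.15); o=st(th)
    if abs(o["moment"][2])>1.2: break
```

```text
0 28.3 [0.5592 0.0339 0.0836] phi -0.017 F [ 0.58 -8.79  5.09] M [-1.62 -0.04  0.07] w 0.103
-0.05 28.7 [0.5592 0.0339 0.0837] phi -0.066 F [ 0.68 -8.55  6.1 ] M [-1.75 -0.12  0.64] w 0.109
-0.1 29.1 [0.5592 0.0339 0.0837] phi -0.113 F [-0.23 -8.82  5.81] M [-1.77 -0.08  1.42] w 0.105
```

It's firmly against the end stop. Next I unload the tool; if the clamp holds, the collar shouldn't follow.

Run:
```python
from rig import *
from h import *
p0=np.load("p0.npy"); a0=j2[2]+.3
move_linear(p0+d*.09855+l*.002,.15,rotation=tq(a0-.04)); avg("relieve",p0,5); st("")
for s in (97,95.4):
    move_linear(p0+d*s/1000+l*.0025,.02); avg(s,p0,6)
st("")
c=camera("wrist"); np.savez("pics/w5.npz",**c); c=camera("scene"); np.savez("pics/scene5.npz",**c)
```

```text
relieve t 29.52 s 95.52 along -8.46 +- 0.42 lat 2.84 z 5.12
 29.52 [0.5592 0.0339 0.0836] phi -0.056 F [ 0.67 -9.78  4.9 ] M [-1.73 -0.05  0.57] w 0.105
97 t 29.97 s 95.43 along -4.62 +- 0.42 lat 0.8 z 5.56
95.4 t 30.42 s 95.31 along -0.84 +- 0.57 lat -0.27 z 6.17
 30.42 [0.5592 0.0337 0.0836] phi -0.055 F [-0.34  0.11  5.98] M [-0.28  0.12  0.57] w 0.102
```

The collar holds: 0.2 mm over 7.6 N of unloading. Release, retreat and check.

Run:
```python
from rig import *
from h import *
ungrasp(); dwell(.2); o=st("open"); p=o["eef_pos"]
move_linear([p[0],p[1],.2],.1); 
move_linear(np.array([p[0],p[1],.28])-d*.06,.15); dwell(.3); st("up")
c=camera("wrist"); np.savez("pics/w6.npz",**c)
j=j2; cy=j[3]+94.9
overlay(c,[(jw(j,wing(cy,0)),(255,0,0),True)],(150,0,520,300),2,"pics/w6.png")
```

```text
open 31.44 [0.5606 0.0333 0.0835] phi -0.056 F [-0.49 -0.29 -0.22] M [ 0.03 -0.06 -0.04] w 0.996
up 33.88 [ 0.5418 -0.0234  0.2793] phi -0.055 F [ 0.03 -0.01 -0.15] M [ 0.03 -0.09 -0.02] w 1.001
(600, 740, 3)
```

View pics/w6.png

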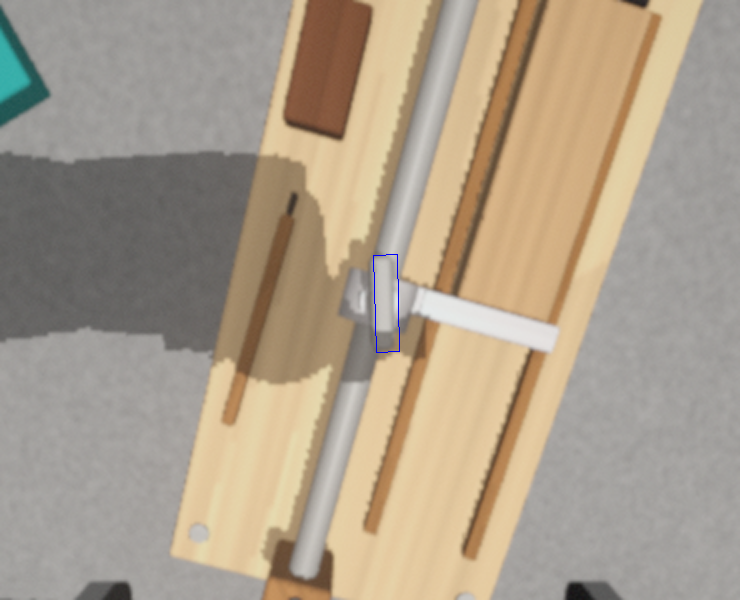

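The wing is back at its tight angle, at (386,303). The arm bears on the board at (490,315), the board reaches the pad at the top right, and the pencil and offcut are untouched.

```bash
python3 -c "
from rig import *
print(hand_in())"
```

```text
the job is handed in; nothing more can be done
None
```

The job is handed in: the collar is tightened fully against the board, which sits on the sprung pad at an estimated 8 N (worked out from the push force and friction; not re-measured after tightening), and the robot is clear of everything.

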